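# Dock the filling station and hold a spray flask down to charge it

## Robot

A 7-joint arm with a two-finger parallel gripper is mounted at the origin on the work surface. World frame = base frame: x ahead of the robot, y to its left, z up, the work surface at z = 0. Lengths are in mm, angles in rad, forces in N, time in s.
With the tool pointing down it reaches from about 350 to 900 mm from the base axis. Payload 8.1 kg.
Tool frame: the origin (TCP) lies at the very end of the fingers, on their centre line; the grasp point (between the pads) lies 19 mm behind it; z points along the fingers, y is the line along which they close (so a half turn about z gives the same grasp; the last joint's range is limited). The gripper opens to 85 mm and grips with 20 to 120 N. Pads are 22 mm wide; open, the fingers measure 114 mm over their backs; the gripper's body (76 mm by 85 mm) begins 54 mm behind the grasp point. The pads swing forward as they close: fully open they stand 13 mm farther back than shut.
Start: joints at [1.174, 0.434, 0.025, 1.573, -0.012, 1.134, -0.075], TCP at [180.971, -598.241, 210.823] pointing down, gripper open.
Joint ranges: [-2.62, 2.62], [-0.44, 2.09], [-1.27, 1.32], [0.08, 2.57], [-1.32, 4.46], [0.12, 2], [-2.74, 2.74]. Speed limits (rad/s): [2.22, 2.22, 3.01, 3.01, 3.14, 3.14, 3.14].

## Interface

Orientations are given as a 3x3 rotation matrix whose columns are the frame's x, y, z axes.
In Python, from plant import manip gives the robot as it stands. The module is installed in compiled form; this text tells all that it offers. Calls block until the motion is done:
- manip.goto(position, orientation): joint-space move of the TCP to a pose.
- manip.movel(position, attitude=None, speed=150, max_force=None): straight line of the TCP; attitude=None keeps the orientation; speed is the mean speed in mm/s. With max_force (N) it stops when the force on the tool has changed by that much, and returns True; else False.
- manip.move_j(angles): joint-space move.
- manip.let_go() and manip.grab(newtons=None): open the fingers fully, or close them until they stop; newtons is the grip in N (None keeps the last).
- manip.wait(seconds).
- manip.inverse_kinematics(position, orientation): joint angles nearest the present ones, or None.
- manip.observe(): the state.
- manip.get_image(name): name is "scene" or "top" or "wrist"; returns (picture, depth): 384x512x3 uint8, red, green, blue; 384x512 float32, mm along the optical axis (not along the pixel's ray), 0 where there is no reading.
- manip.camera_params(name): a dict with "fx", "fy", "cx", "cy" (pixels), "xyz" and "attitude" of the camera in the world. Camera axes: x right, y down, z forward; pixel columns grow to the right and rows downward; lengths in mm; the calibration is good to about 2 mm. A picture is of the moment at which its call begins: read the wrist's pose just before it. camera_params takes no time and is no camera call; for the wrist camera it gives the pose at the moment of the call.
A pose or a line that the arm cannot do raises manip.PlanningError and nothing moves.
- manip.hand_in(): hands the job in; it is judged then, once.
The state is a dict: "time": time; "joint_pos": joint angles; "qvel": joint speeds; "joint_efforts": joint torques, N m; "position": TCP position; "orientation": TCP orientation; "contact_force": force on the tool from outside, world axes, zero at the start; "moment": the same for the moment, N m; "finger_gap": finger opening in mm; "grasp_force": force on a finger pad.
Only numpy, scipy, OpenCV 4.12 (cv2) and the standard library are available. Lean on these libraries where they do the work, as an engineer would, in place of code of your own. Each camera call takes 0.05 s, during which the arm holds its last target. There are 200 camera calls.

## Task

Slide the loose spray-flask filling station along its base plate until it butts flush against the fixed air block, with its air plug fully home. Then take the refillable aluminium flask (bare metal, rounded shoulder, broad black head), set it upright in the station's sprung ring and press it all the way down against the springs. Finish while still holding the flask down, as one does while it charges, with the station still flush against the block, and leave the other things on the bench where they are.

Things in the scene. Friction and masses are not known exactly. Their poses are not given: they have to be found in the camera images.
- base: Fixed dark steel base plate, 160 x 330 x 6 mm. Origin on the bench top, z up; the plate spans its x -80..80 mm, y -180..150 mm, top at z 6 mm. A guide rail on each long edge, 10 mm high above the plate, inner faces at x -62 and +62 mm. At the -y end it carries the fixed air block; the station slides along its y.
- block_face (a point): Middle of the docking face of the fixed aluminium air block, 30 mm above the bench, with the 24 mm wide coupler hole; in the base's frame it is at y -110 mm and the face looks to the base's +y, towards the station. Block 110 (x) x 70 (y) x 72 mm high; knob and pressure gauge on top reach 112 mm, a copper pipe is behind it.
- station: Loose filling station, 0.87 kg: grey housing 120 (x) x 130 (y) x 40 mm high on the base plate between the rails (2 mm play each side), axes parallel to the base's. Origin: centre of its underside. Its -y face has a steel air plug 24 mm long that enters the coupler hole freely. It starts 35 to 75 mm off the block; flush = its origin at y -45 mm in the base's frame.
- station_back (a point): Middle of the station's flat +y face (away from the block), 65 mm from the station's origin, 26 mm above the bench; the face spans 6 to 46 mm above the bench. A level push of about 5 to 10 N here, towards the block (the base's -y), slides the station.
- ring_seat (a point): Centre of the seat in the sprung ring, where the flask's foot stands; moves with the ring. Straight above the station's origin, 73 mm above the bench with the ring up. Aluminium ring: bore 64 mm, seat lip with a 44 mm hole, flange 110 mm across below the collar; the collar rises 21 mm above the seat, mouth flared to 72 mm inside, 88 mm outside.
- ring (a joint): Travel of the sprung ring: 0 = up, 0.018 m = at its bottom stop, pressed down. The three springs push up with 6 N at the top and 15 N at the bottom stop; the flask's own weight (about 3 N) does not move it, a further push of about 11 N brings it right down. It springs back up when let go.
- flask: Refillable bare aluminium spray flask, 0.28 kg, upright and loose on the bench in one of three places shared with a larger white can and a white bottle. Cylinder 58 mm across up to 98 mm above its foot, shoulder in to the neck at 120 mm, black ribbed head 34 mm across from 124 to 156 mm, grey button 20 mm across up to 172 mm. Origin: centre of its underside, z up its axis.
- paint_can: Bystander: white spray can with grey band and white cap, 66 mm across, 176 mm tall, upright. Origin: centre of its underside.
- oil_bottle: Bystander: white plastic oil bottle with thin grey spout, 50 mm across, 150 mm tall, upright. Origin: centre of its underside.
- screw_jar: Bystander: glass jar with steel lid, 64 mm across, 75 mm tall. Origin: centre of its underside.
- wrench: Bystander: steel wrench, 170 mm, lying on the bench.
- screwdriver: Bystander: screwdriver, 190 mm, lying on the bench.
- socket_a: Bystander: deep steel wrench socket, 26 mm across, 63 mm tall, standing. Origin: centre of its underside.
- socket_b: Bystander: steel wrench socket, 32 mm across, 50 mm tall, standing. Origin: centre of its underside.
Things that resemble listed ones, but are neither listed nor needed, are in the scene too. What is shaped like the flask but orange or red is not meant.

How it is judged (in metres and radians):
On the way, in this order (a step that is already met when the one before it is completed fails the run):
1. the station is butted flush against the air block while its ring is still empty (y of station in the frame of base below -0.043 m and angle between the x axis of station and the x axis of base, either way round below 0.03 rad and horizontal distance between flask and ring_seat above 0.05 m), for 0.2 s.
2. the flask stands upright in the ring and is pressed right down (distance between flask and ring_seat below 0.006 m and angle between flask's own z axis and vertical below 0.1 rad and value of joint ring above 0.015 m), for 0.3 s.
At the end, for the whole second after the job is handed in: Station within 2 mm of the air block and square to it (0.03 rad); flask on the ring seat (6 mm), within 0.1 rad of upright; ring at least 15 of its 18 mm down, loaded through the flask with over 8 N; the robot still holding the flask (over 5 N), all at rest (all of step 2 and y of station in the frame of base below -0.043 m and angle between the x axis of station and the x axis of base, either way round below 0.03 rad and angle between station's own z axis and vertical below 0.03 rad and contact force between flask and station above 8 N and contact force between any of the fingers, the arm and flask above 5 N and linear speed of flask below 0.02 m/s); the arm keeps its last pose, push and grip.
It fails at once if a bystander was pushed more than 30 mm or knocked over (distance of any of paint_can, oil_bottle, screw_jar, wrench, screwdriver, socket_a, socket_b from where it was at the start of the episode above 0.03 m or angle between any of paint_can, oil_bottle, screw_jar, socket_a, socket_b's own z axis and vertical above 0.5 rad).
It also fails if it takes over 64 s, if anything falls off the work surface, if the arm or the gripper's body presses on something with over 40 N, if the wrist force passes 120 N, or if a joint passes its speed limit or range.

## Working session

There is one attempt and no reset: what is moved stays moved. The work goes in short steps, each a Python script; the robot and the scene stay as the last script left them, time stands still between calls to the robot, and variables do not carry over. Pictures are saved under pics/ and viewed, at most 10 in all, crops included, and the job is handed in when it is done.

```bash
mkdir -p pics
cat > h.py <<'E'
import numpy as np, cv2
from plant import manip as m
def snap(n,f):
    p=m.camera_params(n); im,d=m.get_image(n)
    cv2.imwrite(f'pics/{f}.png',im[:,:,::-1]); np.savez(f'pics/{f}.npz',im=im,d=d,**{k:np.array(p[k]) for k in p})
    return im,d,p
def cloud(f):
    z=np.load(f'pics/{f}.npz'); d=z['d']; v,u=np.indices(d.shape)
    c=np.stack([(u-z['cx'])/z['fx']*d,(v-z['cy'])/z['fy']*d,d],-1)
    w=c@z['attitude'].T+z['xyz']; w[d<=0]=np.nan
    return w,z['im']
E
python3 - <<'E'
from h import *
for n in('scene','top'):
    im,d,p=snap(n,n); print(n,p['xyz'],np.round(p['attitude'],2).tolist())
s=m.observe();print(s['time'],np.round(s['orientation'],2).tolist(),s['contact_force'])
E
```

```text
scene [1159.23747375 -399.5189517   715.36789844] [[0.6, 0.52, -0.61], [0.8, -0.4, 0.44], [-0.02, -0.76, -0.66]]
top [406.72646633  22.46864608 886.07490658] [[0.01, -0.99, 0.17], [-1.0, -0.01, -0.01], [0.01, -0.17, -0.99]]
0.1 [[0.96, 0.29, -0.0], [0.29, -0.96, 0.0], [-0.0, -0.0, -1.0]] [-0.20034847 -0.01244631 -0.50315738]
```

View pics/top.png

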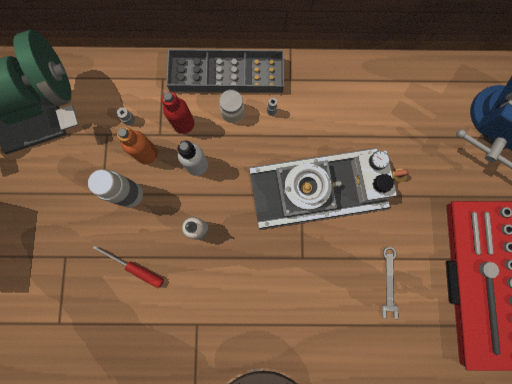

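View pics/scene.png

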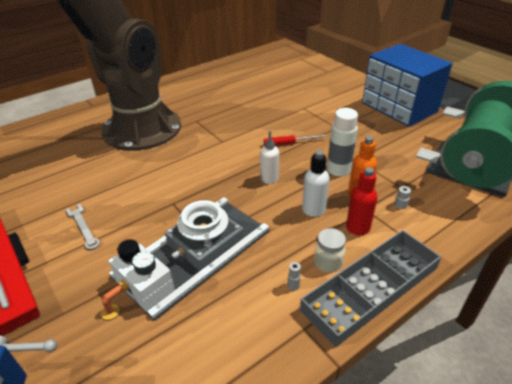

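The top view shows the block near (375,180) and the station and ring near (307,187). The flask, bare metal with a black head, is near (190,155), next to the red (180,112) and orange (138,147) lookalikes. The oil bottle is at (195,228).

Run:
```python
from h import *
w,im=cloud('top')
ws,ims=cloud('scene')
print('bench z',np.nanmedian(w[290:320,200:300,2]),w[187,307],w[187,263])
def rect(mask,name):
    # mask on both clouds' points
    p=mask[:,:2].astype(np.float32); r=cv2.minAreaRect(p); print(name,len(p),np.round(r[0],1),np.round(r[1],1),round(r[2],2))
sub=w[140:235,240:415].reshape(-1,3)
for lo,hi in((3,20),(12,20),(40,50),(68,77),(80,100)):
    q=sub[(sub[:,2]>lo)&(sub[:,2]<hi)]; 
    if len(q)>10: rect(q,(lo,hi))
# ring: collar top z~94
q=sub[(sub[:,2]>88)&(sub[:,2]<99)]; 
print('hist',np.histogram(sub[:,2],bins=range(0,121,5)))
A=np.concatenate([w.reshape(-1,3),ws.reshape(-1,3)])
# tall objects clusters, height bands via image connected components on grid
G=np.zeros((400,450),np.uint8)  # 2mm grid x 200..1000,y -400..500
H=np.zeros_like(G,float)
B=A[np.isfinite(A).all(1)&(A[:,2]>25)&(A[:,0]>250)&(A[:,0]<900)&(A[:,1]>40)&(A[:,1]<480)]
ix=((B[:,0]-200)/2).astype(int);iy=((B[:,1]+400)/2).astype(int)
np.maximum.at(H,(ix,iy),B[:,2]); G[ix,iy]=1
n,l,s,c=cv2.connectedComponentsWithStats(cv2.morphologyEx(G,cv2.MORPH_CLOSE,np.ones((3,3))))
for i in range(1,n):
    if s[i,4]>25: print(i,'xmin,xmax',200+2*s[i,1],200+2*(s[i,1]+s[i,3]),'y',-400+2*s[i,0],-400+2*(s[i,0]+s[i,2]),'h',H[l==i].max().round())
for nm,W in(('top',w),('scene',ws)):
    print(nm,np.round(W[150 if nm=='top' else 160,186 if nm=='top' else 319]))
```

```text
bench z -0.22240985251130496 [ 549.54734665 -102.21586289   56.43918337] [557.69048463   1.46304069   4.42811442]
(3, 20) 4207 [ 561.9 -161.8] [242.4 442.6] 0.36
(12, 20) 1437 [ 560.2 -159. ] [152.5 373.5] 9.42
(40, 50) 1231 [ 565.3 -194.4] [120.3 319.7] 9.46
(68, 77) 1595 [ 562.3 -174. ] [109.8 255.6] 9.42
(80, 100) 606 [ 558.5 -165.1] [ 92.3 219.5] 10.85
hist (array([3931, 1771,  563,  919,   51,   53,   68,   77,  291,  940,  131,
         64,   38,  173, 1336,  151,   31,  110,  383,   82,   51,  329,
        155,    1]), array([  0,   5,  10,  15,  20,  25,  30,  35,  40,  45,  50,  55,  60,
        65,  70,  75,  80,  85,  90,  95, 100, 105, 110, 115, 120]))
1 xmin,xmax 316 364 y 246 328 h 29.0
2 xmin,xmax 424 480 y 132 186 h 152.0
3 xmin,xmax 502 574 y 300 364 h 179.0
4 xmin,xmax 584 648 y 138 200 h 175.0
5 xmin,xmax 614 676 y 268 328 h 175.0
6 xmin,xmax 678 828 y 440 480 h 194.0
7 xmin,xmax 696 758 y 176 238 h 175.0
8 xmin,xmax 720 754 y 334 370 h 53.0
9 xmin,xmax 724 794 y 48 114 h 79.0
13 xmin,xmax 812 900 y 40 252 h 43.0
top [607. 167. 168.]
scene [628. 161. 159.]
```

Run:
```python
from h import *
w,im=cloud('top'); ws,_=cloud('scene')
a=np.radians(9.42); R=np.array([[np.cos(a),-np.sin(a)],[np.sin(a),np.cos(a)]])
for nm,W in(('top',w),('scene',ws)):
    P=W.reshape(-1,3);P=P[np.isfinite(P).all(1)]
    b=(P[:,:2]-[558,-130])@R
    k=(abs(b[:,0])<95)&(abs(b[:,1])<230);P=P[k];b=b[k]
    pc=lambda q:np.round(np.percentile(q,[0,1,5,50,95,99,100]),1) if len(q)>5 else None
    for n,lo,hi,ax in(('rails',13,19,0),('rails',13,19,1),('plate',4,8,1),('housing',44,49,0),('housing',44,49,1),('blocktop',70,76,1),('blocktop',70,76,0),('collar',90,98,0),('collar',90,98,1)):
        s=(P[:,2]>lo)&(P[:,2]<hi)
        if n=='blocktop': s&=b[:,1]<-40
        if n=='collar': s&=b[:,1]>-30
        if n=='housing': s&=b[:,1]>-30
        print(nm,n,'xy'[ax],s.sum(),pc(b[s,ax]))
    for c,lo,hi in(((616,169),20,95),((616,169),126,154),((616,169),160,175)):
        s=(np.hypot(*(W[...,:2]-c).transpose(2,0,1))<45)&(W[...,2]>lo)&(W[...,2]<hi); q=W[s]
        if len(q)>3: print(nm,'flask',lo,len(q),pc(q[:,0]),pc(q[:,1]))
```

```text
top rails x 1338 [-78.9 -78.5 -77.5 -65.8  71.8  72.8  73.4]
top rails y 1338 [-215.2 -166.9 -151.5   -5.   142.3  154.6  157.8]
top plate y 2178 [-228.9 -183.6 -116.5   41.4  151.6  156.9  223.6]
top housing x 860 [-63.5 -62.4 -60.2 -12.1  52.   55.3  56. ]
top housing y 860 [-30.  -29.3 -26.1  46.4  91.8  94.1  95. ]
top blocktop y 606 [-171.7 -170.7 -167.7 -120.  -103.8 -102.1 -101. ]
top blocktop x 606 [-57.6 -56.9 -54.7  -4.   46.8  50.8  51.9]
top collar x 403 [-45.7 -44.4 -41.9  -1.7  35.5  38.5  39. ]
top collar y 403 [-13.1 -11.5  -8.9  27.6  68.2  70.8  72.1]
top flask 20 188 [585.9 586.1 586.6 592.5 617.5 625.5 629.4] [143.4 143.5 143.8 156.1 184.1 190.3 191.7]
top flask 126 67 [597.4 597.6 598.  601.9 618.  621.2 625.7] [154.7 154.9 155.2 163.3 184.  187.5 189.2]
top flask 160 111 [600.4 602.3 604.7 612.8 624.3 628.9 629.1] [158.  158.4 161.9 170.8 181.4 185.4 185.9]
scene rails x 1192 [-78.9 -76.8 -72.3  64.   73.7  75.   76.1]
scene rails y 1192 [-228.2 -215.1 -172.8  -40.6  136.7  152.2  156.3]
scene plate y 1452 [-229.8 -220.  -160.3  -50.7  148.1  154.2  155.8]
scene housing x 862 [-61.7 -56.6 -44.8  27.6  53.7  56.8  59. ]
scene housing y 862 [-29.9 -29.5 -27.6  10.   78.8  88.7  91.3]
scene blocktop y 656 [-174.3 -173.6 -172.2 -157.  -108.  -105.6 -104.8]
scene blocktop x 656 [-56.6 -53.8 -45.9  22.7  51.   53.1  54. ]
scene collar x 314 [-45.3 -43.8 -40.7  -3.2  37.7  39.4  41.1]
scene collar y 314 [-16.  -14.3 -11.9  28.7  65.6  69.4  70.9]
scene flask 20 581 [597.3 600.1 606.7 636.7 645.4 646.2 646.9] [139.7 140.4 141.5 149.7 179.2 185.6 189.1]
scene flask 126 156 [600.7 606.7 607.9 627.4 633.8 634.3 634.6] [151.2 151.4 152.8 158.3 176.1 180.1 181.5]
scene flask 160 66 [610.  610.2 610.6 620.2 625.6 626.9 627.4] [160.  160.  160.6 167.1 177.9 179.  180. ]
```

```bash
cat >> h.py <<'E'
a=np.radians(9.42); R2=np.array([[np.cos(a),-np.sin(a)],[np.sin(a),np.cos(a)]])
def wl(x,y,z): return np.append(np.array([558,-130])+R2@[x,y],z)   # local frame of the base plate's direction
def down(yaw): # tool y along yaw, z down
    c,s=np.cos(yaw),np.sin(yaw); return np.array([[-s,c,0],[c,s,0],[0,0,-1.]]) if False else np.array([[-s*1,c,0],[c,s,0],[0,0,-1.]])
def best(p,yaw):
    q0=np.array(m.observe()['joint_pos']); c=[]
    for k in(0,np.pi):
        q=m.inverse_kinematics(p,down(yaw+k))
        if q is not None: c.append((abs(np.array(q)-q0).max(),k))
    return down(yaw+min(c)[1])
E
python3 - <<'E'
from h import *
s=m.observe
m.grab(30)
O=best(wl(-2.3,135,200),a)
m.goto(wl(-2.3,135,200),O)
m.movel(wl(-2.3,135,30),speed=150)
r=m.movel(wl(-2.3,106,30),speed=60,max_force=25); print(r,s()['contact_force'])
r=m.movel(wl(-2.3,10,30),speed=40,max_force=25)
st=s();print(r,st['time'],(np.array(st['position'])[:2]-[558,-130])@R2,st['contact_force'])
snap('scene','push')
E
```

```text
False [-0.49240497 -0.43874144 -0.23851852]
True 7.1417 [-2.41842545 26.91564643] [ 0.45853193  0.5399706  -0.00402588]
```

View pics/push.png

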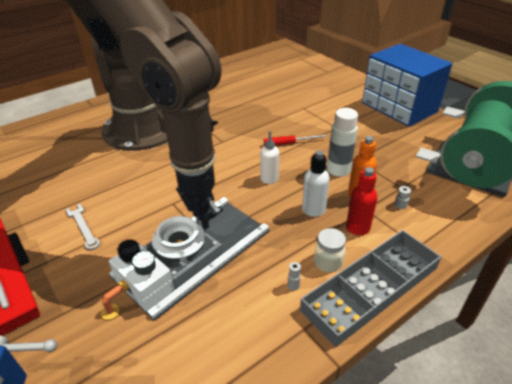

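The station now sits next to the block, with the ring near (180,237) and the block near (145,270). I'll back off and measure the remaining gap.

```bash
cat > meas.py <<'E'
from h import *
def ringc(f):
    for n in('top','scene'):
        snap(n,f+n); w,_=cloud(f+n)
        P=w.reshape(-1,3);P=P[np.isfinite(P).all(1)]; b=(P[:,:2]-[558,-130])@R2
        g=lambda lo,hi,y0,y1:b[(P[:,2]>lo)&(P[:,2]<hi)&(abs(b[:,0])<75)&(b[:,1]>y0)&(b[:,1]<y1)]
        c=g(90,98,-95,60); h=g(43,49,-95,60); k=g(69,76,-190,-95)
        print(n,'collar',np.percentile(c,[1,99],axis=0).round(1).tolist(),'housing y max',np.percentile(h[:,1],99).round(1),'block ymax',np.percentile(k[:,1],99).round(1))
E
python3 - <<'E'
from meas import *
m.movel(wl(-2.3,60,30),speed=150); m.movel(wl(-2.3,75,220),speed=250)
m.goto(wl(-2.3,150,250),m.observe()['orientation'])
print(m.observe()['time']); ringc('a')
im=cv2.imread('pics/atop.png')[130:240,235:420]; cv2.imwrite('pics/acrop.png',cv2.resize(im,None,fx=4,fy=4,interpolation=cv2.INTER_CUBIC))
E
```

```text
8.8833Traceback (most recent call last):
  File "<stdin>", line 4, in <module>
  File "meas.py", line 8, in ringc
    print(n,'collar',np.percentile(c,[1,99],axis=0).round(1).tolist(),'housing y max',np.percentile(h[:,1],99).round(1),'block ymax',np.percentile(k[:,1],99).round(1))
                     ~~~~~~~~~~~~~^^^^^^^^^^^^^^^^^
    return _quantile_unchecked(
        a, q, axis, out, overwrite_input, method, keepdims, weights)
    return _ureduce(a,
                    func=_quantile_ureduce_func,
    ...<5 lines>...
                    overwrite_input=overwrite_input,
                    method=method)
    r = func(a, **kwargs)
    result = _quantile(arr,
                       quantiles=q,
    ...<2 lines>...
                       out=out,
                       weights=wgt)
    slices_having_nans = np.isnan(arr[-1, ...])
                                  ~~~^^^^^^^^^
IndexError: index -1 is out of bounds for axis 0 with size 0
```

The arm blocks the top camera there. I'll go on to above the flask, opening the gripper on the way, and measure from there.

Run:
```python
from meas import *
m.let_go()
O=best([617,170,260],a); m.goto([617,170,260],O)
st=m.observe();print(st['time'],st['joint_pos'])
ringc('b'); snap('wrist','wr')
im=cv2.imread('pics/btop.png')[130:240,235:420]; cv2.imwrite('pics/bcrop.png',cv2.resize(im,None,fx=4,fy=4,interpolation=cv2.INTER_CUBIC))
w,im=cloud('wr'); s=(np.hypot(w[...,0]-617,w[...,1]-170)<40)
for lo,hi in((20,99),(126,156),(158,178)):
    q=w[s&(w[...,2]>lo)&(w[...,2]<hi)]
    if len(q): print(lo,len(q),np.percentile(q,[1,50,99],axis=0).round(1).tolist())
```

```text
10.45 [ 0.10278762  0.52920175 -0.72992269  1.41562643  0.35390288  1.33091461
 -0.47760435]
top collar [[-28.6, -79.4], [39.2, -24.2]] housing y max -52.6 block ymax -102.0
scene collar [[-43.5, -80.9], [39.6, 2.1]] housing y max 23.3 block ymax -105.3
20 336 [[590.8, 177.9, 21.5], [613.1, 196.9, 68.0], [640.1, 199.3, 98.8]]
126 266 [[600.7, 158.7, 127.1], [616.0, 185.2, 145.1], [634.6, 188.1, 155.8]]
158 1095 [[602.9, 156.3, 158.2], [617.4, 173.1, 161.2], [632.7, 185.6, 173.5]]
```

View pics/bcrop.png

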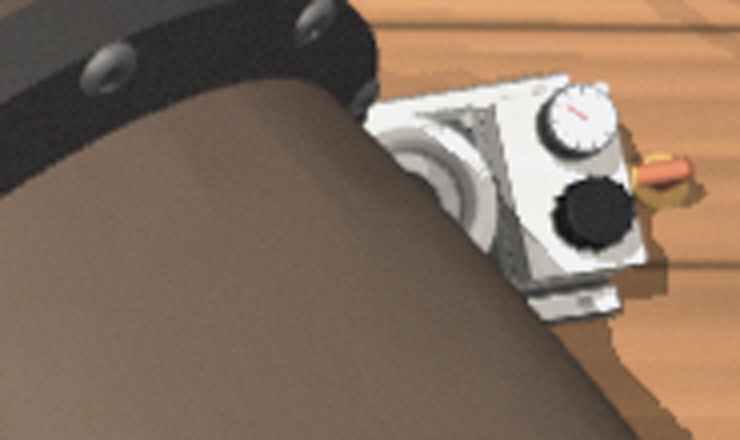

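View pics/wr.png

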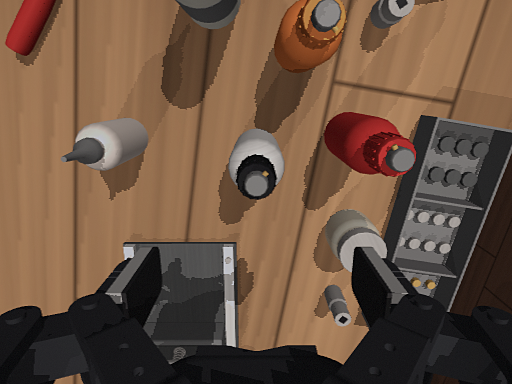

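The crop shows the station against the block. The wrist view shows the flask, with its black head at (256,180), clear of its neighbours; it fits (617,171). As insurance I'll push again slowly to confirm it's flush.

Run:
```python
from meas import *
loc=lambda:((np.array(m.observe()['position'])[:2]-[558,-130])@R2)[1]
m.grab(30)
O=best(wl(-2.3,60,200),a); m.goto(wl(-2.3,60,160),O); m.movel(wl(-2.3,60,30),speed=200)
for y,f in((10,5),(10,30)):
    r=m.movel(wl(-2.3,y,30),speed=25,max_force=f); print(r,loc(),(np.array(m.observe()['contact_force'])[:2]@R2).round(1))
m.wait(0.3);print(loc(),(np.array(m.observe()['contact_force'])[:2]@R2).round(1),m.observe()['time'])
```

```text
True 26.650650382034588 [0.5 1.2]
True 27.058400683029397 [-0.9  3.1]
27.029170873352005 [-0.5  2.8] 15.25
```

Flush is confirmed: contact at the same place, and 30 N moves it no further. Next is the flask.

Run:
```python
from meas import *
m.movel(wl(-2.3,60,30),speed=150); m.movel(wl(-2.3,75,220),speed=250)
m.let_go()
F=np.array([617,171,0.])
m.goto(F+[0,0,260],best(F+[0,0,260],a))
print(m.movel(F+[0,0,119],speed=100,max_force=8))
m.grab(80); st=m.observe(); print(st['position'],st['finger_gap'],st['grasp_force'],st['contact_force'])
m.movel(F+[0,0,270],speed=120)
p=wl(-2.4,-38.7,270); m.goto(p,best(p,a))
st=m.observe(); print(st['time'],st['position'],st['finger_gap'],st['grasp_force'],st['contact_force'])
snap('scene','over'); w,im=cloud('over')
P=w.reshape(-1,3);P=P[np.isfinite(P).all(1)];b=(P[:,:2]-[558,-130])@R2
for lo,hi in((100,148),(155,165),(175,200),(200,235)):
    q=b[(P[:,2]>lo)&(P[:,2]<hi)&(np.hypot(b[:,0]+2,b[:,1]+39)<45)]
    if len(q): print(lo,len(q),np.percentile(q,[1,50,99],axis=0).round(1).tolist())
```

```text
False
[617.25266699 171.31413131 119.58943531] 31.224481966435377 79.93086531758308 [-0.60649395  0.22780847  6.19121882]
23.0917 [ 562.4865917  -166.67696905  270.16227186] 30.866060467778023 79.3584749288857 [-0.68547275  1.33471122 -2.92995276]
155 116 [[-12.4, -65.8], [20.9, -51.7], [26.9, -17.2]]
175 306 [[-10.0, -66.4], [21.1, -51.5], [28.3, -16.0]]
200 453 [[-12.8, -66.2], [21.3, -52.0], [27.8, -16.9]]
```

View pics/over.png

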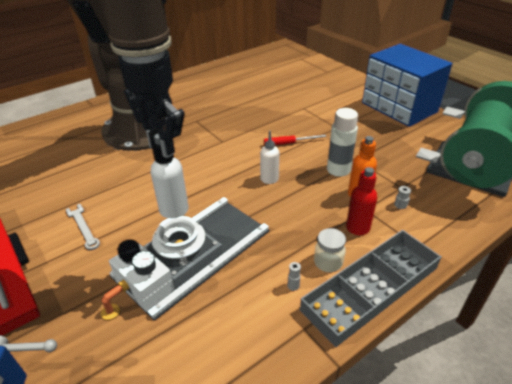

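The flask is held upright above the ring, at (170,188), with the ring at (180,237). The offset is about 1 mm. Lowering and pressing.

Run:
```python
from meas import *
g=lambda t:(lambda s:print(t,round(s['time'],2),np.round(s['position'],1),np.round(s['contact_force'],1),round(s['finger_gap'],1),round(s['grasp_force'],1)))(m.observe())
P=lambda z:wl(-2.9,-39.7,z)
m.movel(P(225)); g('above')
print(m.movel(P(196),speed=50,max_force=6)); g('in')
print(m.movel(P(186),speed=25,max_force=12)); g('seated')
print(m.movel(P(168),speed=20,max_force=22)); g('pressed')
m.wait(0.4); g('rest'); snap('scene','end')
im=cv2.imread('pics/end.png')[90:330,60:300]; cv2.imwrite('pics/ecrop.png',cv2.resize(im,None,fx=2.5,fy=2.5,interpolation=cv2.INTER_CUBIC))
```

```text
above 23.59 [ 561.9 -168.8  225.2] [ 0.1 -1.3 -1.4] 31.1 79.4
False
in 24.32 [ 561.8 -169.6  196.1] [-0.  -0.1 -2.3] 30.9 79.4
False
seated 24.88 [ 562.1 -169.7  186.6] [-0.7 -1.   5.9] 30.8 80.3
True
pressed 25.55 [ 562.7 -169.7  174.8] [-2.9  0.2 11.8] 30.8 81.0
rest 25.95 [ 562.6 -169.7  174.9] [-2.5 -0.6 11.4] 31.0 81.0
```

View pics/ecrop.png

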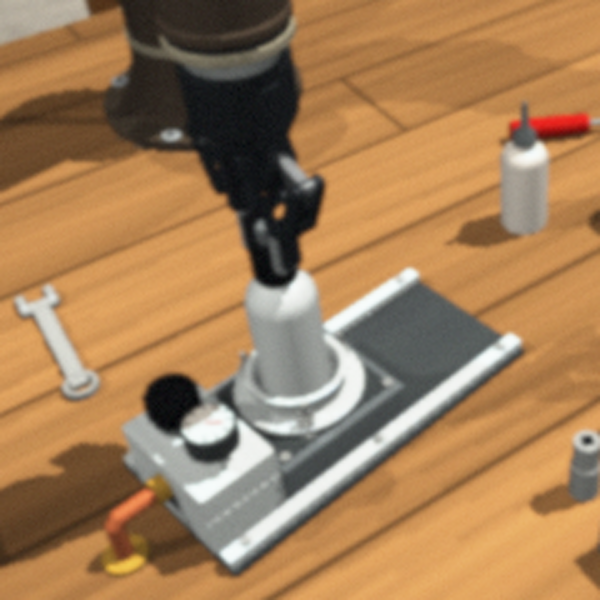

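The flask stands upright in the lowered ring and the station is flush. I'll press slightly more for margin, then hand in.

Run:
```python
from meas import *
s=m.observe
p=np.array(s()['position'])
for dz in(.5,1,1.5,2):
    r=m.movel(p-[0,0,dz],speed=10,max_force=20); m.wait(0.3); f=s()['contact_force']; print(dz,r,np.round(s()['position'],1),np.round(f,1))
    if f[2]>22 or r: break
m.wait(0.5); print(s()['time'],np.round(s()['contact_force'],1)); ringc('f')
```

```text
0.5 False [ 562.8 -169.8  175.5] [-3.   0.1 11.1]
1 False [ 562.8 -169.7  175. ] [-3.6 -0.1 11.6]
1.5 False [ 562.8 -169.8  174.5] [-4.2  0.4 12.7]
2 False [ 562.9 -169.8  174.5] [-5.2  0.6 15. ]
28.7 [-4.5 -0.9 14.8]
top collar [[-31.8, -42.1], [15.7, -9.5]] housing y max 27.3 block ymax -103.1
scene collar [[-11.3, -69.4], [27.0, -19.9]] housing y max 24.2 block ymax -105.3
```

```bash
python3 -c "
from plant import manip as m
print(m.hand_in(), m.observe()['contact_force'])"
```

```text
the job is handed in; nothing more can be done
the job is handed in; nothing more can be done
```

I handed the job in at about 29 s. The station was flush against the air block (a second push of 30 N moved it no further), and the flask was upright in the ring, pressed to the bottom stop and still gripped at about 80 N; the hand-in gave no verdict.

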